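# Load an agar dish into a dark chamber through its light flap

## Task

Put the small agar dish into the dark chamber: stand it on the loading apron, then push it with the white pusher, not with the fingers, through the hinged light flap and on between the two spring pins until it is fully home against the stop. Feel for the stop and press only gently, the dish is brittle. Draw the pusher out so that the flap falls shut, and lay it flat on the bench clear of the chamber, without disturbing what stands around.

Things in the scene. Friction and masses are not known exactly. Their poses are not given: they have to be found in the camera images.
- dish_center (a point): Small round open agar dish, clear rim, beige agar, 55 mm across, 14 mm high, about 30 g, on the bench. The point is its centre, 7 mm above its underside. It is brittle: more than 12 N from the pusher cracks it. The two larger lidded dishes (93 mm) farther right are not meant.
- chamber: Low grey sheet-metal dark chamber, fixed. Origin at bench level under the flap's middle; +x into the chamber (away from the robot), z up. Housing x = 0 to 124 mm, y = +-42 mm, roof at 53 mm, black stop knob on it up to 69 mm high. Mouth 62 mm wide, 25 mm high. In front, the open loading apron from x = -90 mm to 0, y = +-40 mm.
- apron (a point): Point on the apron's surface, on the centre line, 50 mm in front of the flap: the place for the dish. Axes as the chamber's. The apron is 6 mm above the bench and runs on level as the chamber floor. Between its two side rails, 4 mm high, there are 65 mm here; they close in to 59 mm at 20 mm before the flap and then run parallel into the chamber.
- flap (a joint): Angle of the steel light flap in rad: 0 hanging shut, grows as its lower edge swings inwards (to 1.5); never outwards. Axle across the mouth 31 mm above the bench; flap 58 mm wide, lower edge 8 mm above the bench, 50 g: a few tenths of a newton open it. It lies on whatever is under it and falls shut by its weight once that is clear.
- pin_left (a joint): In the chamber two sprung steel pins stand left and right of the centre line, 48.8 mm apart, 39.5 mm in front of the stop, and clasp the dish from both sides. Value: how far the left one is pushed aside, m: 0 free, 0.0025 to 0.003 as the dish's widest part passes, about 0.001 with the dish home. Pressing the dish in between takes 2 to 4 N, easing as it gets home; the dish stays where it is left.
- pin_right (a joint): The same for the right pin. Pins and stop, a hard rubber face on the centre line, form one holder that is set and clamped anywhere from 79 to 105 mm (the stop's face) behind the flap, out of sight; the black knob on the roof rides above the stop. Home, the dish's centre is 27.5 mm short of that face, 12 mm past the pins; there the force rises steeply, some 4 N per mm.
- pusher_grip (a point): White plastic pusher lying on the bench, 80 g: flat bar 16 mm wide, 10 mm thick, with an upright grip 36 mm long (x), 12 mm thick (y), top 46 mm above the underside. The point is the grip's middle, 30 mm above the underside. +x runs along the bar to a V head (42 mm wide). A dish lying in the V has its centre 136 mm and near rim 108 mm ahead of this point.
- pusher: The same pusher; origin under the grip, on the bar's underside; same axes. The bar ends 20 mm behind it; the V's tips are 114 mm ahead. When pushing, carry its underside 2 to 5 mm above the apron: the flap then rides on the bar and does not jam as the pusher is drawn back.
- vial: Capped glass vial, 27 mm across, 64 mm high, standing; origin under it. Leave it alone.
- bottle: Clear square bottle 44 x 44 x 135 mm, standing; origin under it. Leave it alone.
- tall_cap: Loose white push-on cap 34 mm across, 30 mm high; origin under it. Leave it alone.

How it is judged:
On the way, in this order (a step that is already met when the one before it is completed fails the run):
1. the dish stands flat on the loading apron, let go (x of dish_center in the frame of chamber between -0.1 and -0.02 m and y of dish_center in the frame of chamber between -0.03 and 0.03 m and z of dish_center in the frame of chamber below 0.017 m and angle between dish_center's own z axis and vertical below 0.1 rad and contact force between the fingers and dish below 0.05 N), for 0.1 s.
2. the pusher moves the dish in under the flap (contact force between pusher and dish above 0.03 N and value of joint flap above 0.4 rad and x of dish_center in the frame of chamber above 0 m), for 0.02 s.
3. the pusher presses the dish's widest part between the spring pins (contact force between pusher and dish above 0.3 N and value of joint each of pin_left, pin_right above 0.0018 m), for 0.02 s.
4. the pusher presses the dish past the pins, home against the stop (contact force between pusher and dish above 0.3 N and value of joint each of pin_left, pin_right below 0.0017 m and x of dish_center in the frame of chamber above 0.048 m), for 0.02 s.
At the end, for the whole second after the job is handed in: The dish is home: flat, centred within 4 mm, past the spring pins and clasped by them (one or both over 0.3 mm aside, neither over 1.7: within some 2 mm of the stop); the flap hangs shut (within 0.06 rad); the pusher lies flat and still on the bench (underside within 4 mm), off the apron (value of joint any of pin_left, pin_right above 0.0003 m and value of joint each of pin_left, pin_right below 0.0017 m and x of dish_center in the frame of chamber above 0.048 m and y of dish_center in the frame of chamber between -0.004 and 0.004 m and angle between dish_center's own z axis and vertical below 0.1 rad and value of joint flap below 0.06 rad and height (world z) of pusher below 0.004 m and angle between pusher's own z axis and vertical below 0.08 rad and linear speed of pusher below 0.01 m/s); the robot touches nothing.
It fails at once if the dish is pushed with more than 12 N (contact force between pusher and dish above 12 N).
It fails at once if the fingers touch the flap or push the dish inside the chamber (contact force between the fingers and flap above 0.3 N or (contact force between the fingers and dish above 0.3 N and x of dish_center in the frame of chamber above 0 m and y of dish_center in the frame of chamber between -0.03 and 0.03 m and z of dish_center in the frame of chamber below 0.03 m)).
It fails at once if a bystander (vial, bottle or cap) is shifted by more than 25 mm or tipped (distance of any of vial, bottle, tall_cap from where it was at the start of the episode above 0.025 m or angle between any of vial, bottle's own z axis and vertical above 0.5 rad).
It also fails if it takes over 58 s, if anything falls off the work surface, if the arm or the gripper's body presses on something with over 40 N, if the wrist force passes 120 N, or if a joint passes its speed limit or range.

## Robot

A 7-joint arm with a two-finger parallel gripper is mounted at the origin on a cart in front of the work surface, level with it; the furniture and walls round the work are solid. World frame = base frame: x ahead of the robot, y to its left, z up, the work surface at z = 0. Lengths are in m, angles in rad, forces in N, time in s.
With the tool pointing down it reaches from about 0.35 to 0.9 m from the base axis. Payload 8.1 kg.
Tool frame: the origin (TCP) lies at the very end of the fingers, on their centre line; the grasp point (between the pads) lies 19 mm behind it (arm.tcp_to_grasp is the z of the grasp point in the tool frame, in m); z points along the fingers, y is the line along which they close (so a half turn about z gives the same grasp; the last joint's range is limited). The gripper opens to 92 mm and grips with 3 to 60 N. Pads are 19 mm wide; open, the fingers measure 130 mm over their backs; the gripper's body (75 mm by 190 mm) begins 47 mm behind the grasp point.
Start: joints at [1.205, 0.434, 0.025, 1.573, -0.012, 1.134, -0.075], TCP at [0.162, -0.604, 0.191] pointing down, gripper open.
Joint ranges: [-2.62, 2.62], [-0.44, 2.09], [-1.27, 1.32], [0.08, 2.57], [-1.32, 4.46], [0.12, 2], [-2.74, 2.74]. Speed limits (rad/s): [2.22, 2.22, 3.01, 3.01, 3.14, 3.14, 3.14].

## Interface

Orientations are given as a rotation vector (axis times angle).
In Python, from cell import readout, vision, sign_off, arm gives the robot as it stands. The module is installed in compiled form; this text tells all that it offers.
- The arm moves only by the shell command python3 -m creep 'ROWS' [FORCE]. ROWS is JSON, a list of rows, each a list of 5 numbers: the shift along the tool's x, y, z in units of 4 cm (1.0 is 4 cm), then the turn about the tool's z in units of 4 degrees (1.0 is 4 degrees), then the opening, from 0 (shut) to 1 (fully open). A call has 1 to 12 rows; each row shifts and turns the commanded pose from where the row before left it, along the tool's axes as they then stand; what a row does not reach is not made up. A row lasts 1/8 s, in which the tool goes at most 62.5 mm and 10.7 degrees, less where a joint would pass 70% of its speed; a pose out of reach is approached as far as the arm can. A call with a number of a shift or a turn outside -1 to 1 is refused whole. A call with a gripper value outside its range is refused whole. The fingers move at their own pace and stop on an object; FORCE is the grip in N (left out, the last holds). Time passes only in rows, so rows that do not move let the fingers close. It gives the time, the measured TCP pose, the force, the opening and the grip force at its end, in the units of the state.
- readout.observe(): the state, without advancing time (a new reading comes with each control period).
- vision.get_image(name): name is "side" or "top"; returns a dict with "pixels" (384x512x3 uint8, blue, green, red), "z_map" (384x512 float32, m along the optical axis (not along the pixel's ray), 0 where there is no reading), "camera_matrix" (3x3 intrinsics, pixels), "k1" (the pictures are not rectified: a ray, as slopes to the right and down, at radius r is drawn at 1 + k1 r^2 times it, then the intrinsics apply), "position" and "rotation" of the camera in the world. Camera axes: x right, y up, looking along -z (the intrinsics and any distortion apply to the point x, -y, -z); pixel columns grow to the right and rows downward; lengths in m; the calibration is good to about 2 mm. A picture is of the moment at which its call begins.
- sign_off(): hands the job in; it is judged then, once.
The state is a dict: "clock": time; "joints": joint angles; "dq": joint speeds; "joint_efforts": joint torques, N m; "position": TCP position; "ee_rot": TCP orientation; "force": force on the tool from outside, world axes, zero at the start; "ft_torque": the same for the moment, N m; "width": opening from 0.0 (shut) to 1.0 (fully open); "gripper_force": force on a finger pad.
Only numpy, scipy, OpenCV 4.12 (cv2) and the standard library are available. Lean on these libraries where they do the work, as an engineer would, in place of code of your own. Each camera call takes 0.05 s, during which the arm holds its last target. There are 200 camera calls.

## Working session

There is one attempt and no reset: what is moved stays moved. The work goes in short steps, Python scripts to look and compute and a shell command to move; the robot and the scene stay as the last step left them, time stands still between calls to the robot, and variables do not carry over. Pictures are saved under pics/ and viewed, at most 10 in all, crops included, and the job is handed in when it is done.

```bash
mkdir -p pics
cat > h.py <<'E'
import numpy as np, cv2
from cell import readout, vision, sign_off, arm
from scipy.spatial.transform import Rotation as R
def grab(n):
    im=vision.get_image(n); np.savez('pics/'+n+'.npz',**im); return im
def load(n): return dict(np.load('pics/'+n+'.npz'))
def rot(im):
    r=np.array(im['rotation']); return r if r.shape==(3,3) else R.from_rotvec(r).as_matrix()
def ray(im,u,v):
    K=im['camera_matrix']; d=np.array([(u-K[0,2])/K[0,0],(v-K[1,2])/K[1,1]]); s=d.copy()
    for _ in range(20): s=d/(1+float(im['k1'])*(s@s))
    return rot(im)@np.array([s[0],-s[1],-1])
def at_z(im,u,v,z):
    d=ray(im,u,v); p=im['position']; return p+d*(z-p[2])/d[2]
def deep(im,u,v): return im['position']+ray(im,u,v)*im['z_map'][int(round(v)),int(round(u))]
E
python3 - <<'E'
from h import *
for n in('side','top'):
    im=grab(n); print(n,im['position'],np.shape(im['rotation']),rot(im).round(3).tolist(),im['camera_matrix'].tolist(),im['k1'])
    cv2.imwrite(f'pics/{n}1.png',cv2.resize(im['pixels'],(768,576),interpolation=cv2.INTER_CUBIC))
print(readout.observe(),arm.tcp_to_grasp)
E
```

```text
side [0.52769758 0.70723008 0.62183359] (3,) [[-1.0, 0.025, 0.003], [-0.011, -0.528, 0.849], [0.023, 0.849, 0.528]] [[485.1005262969693, 0.0, 255.89167925182582], [0.0, 485.1005262969693, 197.43044511792507], [0.0, 0.0, 1.0]] -0.07085878990975913
top [ 0.38174328 -0.19801985  1.00968211] (3,) [[-0.017, 0.994, -0.107], [-1.0, -0.016, 0.015], [0.013, 0.108, 0.994]] [[447.6733748436791, 0.0, 249.54512929842116], [0.0, 447.6733748436791, 190.9076294398032], [0.0, 0.0, 1.0]] -0.05186006721995204
{'clock': 0.1, 'joints': array([ 1.20538049,  0.43517309,  0.02496319,  1.57397975, -0.0116148 ,
        1.13399382, -0.07508796]), 'dq': array([-0.00204817, -0.00244597, -0.00159108, -0.00360773, -0.00044663,
       -0.00118554,  0.00240809]), 'joint_efforts': array([ 3.73176037e-03, -6.69127536e+01,  9.88445878e-01, -3.15141928e+01,
       -6.04683906e-02,  3.73833231e-02,  8.71156408e-05]), 'position': array([ 0.16220351, -0.60307234,  0.19042126]), 'ee_rot': array([-3.11315213e+00, -4.11378550e-01,  4.61923652e-04]), 'force': array([ 1.04073673,  0.23092123, -0.33971519]), 'ft_torque': array([-0.02944282, -0.02654531, -0.01665796]), 'gripper_force': 0.0, 'width': 0.9999888528808503} -0.0188
```

View pics/top1.png

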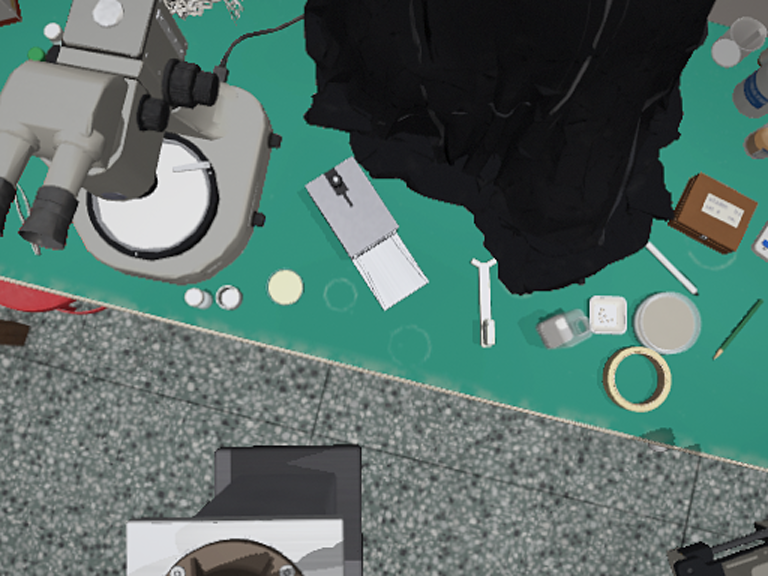

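View pics/side1.png

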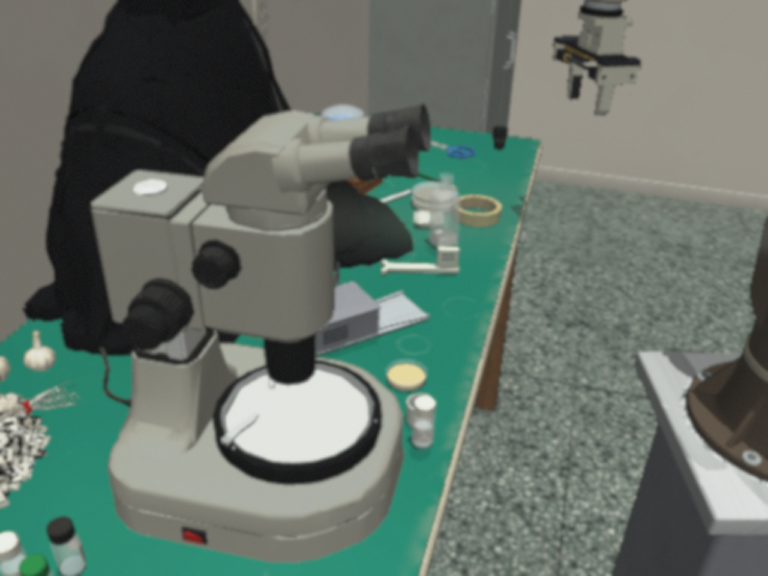

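Top view: the dish is at (285,287), the chamber roof at about (350,205) with its knob at (335,180), the apron at (390,270), the pusher grip at (487,333) with its head at (484,262), the vial and cap at (197,297) and (229,296), and the bottle at (565,327). The side view agrees. Next I'll enlarge.

Run:
```python
from h import *
im=load('top'); p=im['pixels'][95:245,175:375]
cv2.imwrite('pics/topc.png',cv2.resize(p,(800,600),interpolation=cv2.INTER_CUBIC))
```

```text
(no output)
```

View pics/topc.png

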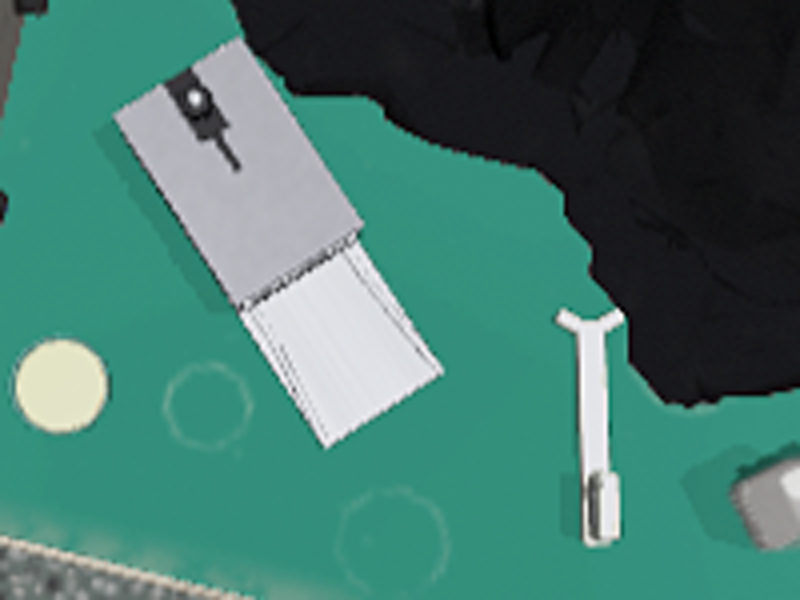

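Crop readings. Roof corners are (114,116), (241,39), (362,228) and (240,308). Apron front corners are (327,447) and (442,373). The knob is at (195,98) and the dish at (61,386). Pusher head tips are (558,316) and (622,316), and the grip top is centred at about (608,508).

```bash
cat >> h.py <<'E'
def C(x,y): return 175+(x+.5)/4-.5, 95+(y+.5)/4-.5
E
python3 - <<'E'
from h import *
im=load('top')
def P(n,x,y,z):
    p=at_z(im,*C(x,y),z); print(n,p.round(4),'depthpt',deep(im,*C(x,y)).round(4)); return p[:2]
bl=P('bl',114,116,.053);br=P('br',241,39,.053);fr=P('fr',362,228,.053);fl=P('fl',240,308,.053)
al=P('al',327,447,.006);ar=P('ar',442,373,.006)
k=P('knob',195,98,.069);d=P('dish',61,386,.014)
tl=P('tl',558,316,.01);tr=P('tr',622,316,.01);g=P('grip',608,508,.046);bb=P('bar',592,380,.01)
for a,b in((bl,br),(fl,fr),(bl,fl),(br,fr),(al,ar)): print('len',np.linalg.norm(a-b).round(4))
fm=(fl+fr)/2;bm=(bl+br)/2;am=(al+ar)/2
for n,v in(('roof',bm-fm),('apr',fm-am),('all',bm-am),('push',(tl+tr)/2-g),('bar',(tl+tr)/2-bb)): print(n,np.degrees(np.arctan2(v[1],v[0])).round(2),np.linalg.norm(v).round(4))
v=(bm-am)/np.linalg.norm(bm-am); n=np.array([-v[1],v[0]])
print('flap origin',fm, 'from apron',am+.09*v, bm-.124*v,'knob in chamber',(k-fm)@v,(k-fm)@n)
E
```

```text
bl [ 0.6347 -0.1136  0.053 ] depthpt [ 0.6353 -0.1133  0.0504]
br [ 0.677  -0.1835  0.053 ] depthpt [ 0.6938 -0.1827 -0.0015]
fr [ 0.5704 -0.2478  0.053 ] depthpt [ 0.5806 -0.2505  0.0012]
fl [ 0.5275 -0.181   0.053 ] depthpt [ 0.533  -0.1803  0.0168]
al [ 0.455  -0.2279  0.006 ] depthpt [ 0.4547 -0.2278  0.0108]
ar [ 0.4958 -0.2937  0.006 ] depthpt [ 0.4965 -0.2942  0.0005]
knob [ 0.6397 -0.1586  0.069 ] depthpt [ 0.6393 -0.1587  0.0704]
dish [ 0.491  -0.0797  0.014 ] depthpt [ 0.4917 -0.0789  0.007 ]
tl [ 0.5268 -0.3599  0.01  ] depthpt [ 0.5269 -0.3601  0.009 ]
tr [ 0.5263 -0.3963  0.01  ] depthpt [ 0.5265 -0.3966  0.0086]
grip [ 0.4166 -0.3778  0.046 ] depthpt [ 0.4164 -0.3771  0.0496]
bar [ 0.4901 -0.378   0.01  ] depthpt [ 0.4897 -0.3774  0.0133]
len 0.0818
len 0.0794
len 0.1266
len 0.1245
len 0.0774
roof 31.64 0.1255
apr 32.26 0.087
all 31.89 0.2125
push -0.18 0.1099
bar -0.25 0.0364
flap origin [ 0.54896394 -0.21440144] from apron [ 0.55182836 -0.21327859] [ 0.55056468 -0.21406499] knob in chamber 0.1065256083274257 -0.0005594624029263764
```

Run:
```python
from h import *
t=load('top');s=load('side')
a=cv2.resize(t['pixels'][170:245,300:400],(800,600),interpolation=cv2.INTER_CUBIC)
b=cv2.resize(s['pixels'][105:190,240:340],(700,595),interpolation=cv2.INTER_CUBIC)
b=cv2.resize(b,(400,340));a=cv2.resize(a,(400,300))
o=np.zeros((340,800,3),np.uint8);o[:300,:400]=a;o[:,400:]=b
cv2.imwrite('pics/bott.png',o)
# cloth points x .46-.56, y -.37..-.46, height
pts=[]
for v in range(140,205):
  for u in range(300,370):
    p=deep(t,u,v)
    if .42<p[0]<.57 and -.46<p[1]<-.33 and p[2]>.03: pts.append((u,v,*p))
pts=np.array(pts)
for y0 in np.arange(-.46,-.34,.02):
    q=pts[(pts[:,3]>=y0)&(pts[:,3]<y0+.02)&(t['pixels'][pts[:,1].astype(int),pts[:,0].astype(int)].max(1)<70)]
    if len(q): i=q[:,2].argsort()[:3]; print(y0.round(2),q[i,2:].round(3).tolist(), 'max z',q[:,4].max().round(3))
```

```text
-0.46 [[0.479, -0.45, 0.031], [0.481, -0.457, 0.033], [0.481, -0.45, 0.033]] max z 0.077
-0.44 [[0.484, -0.437, 0.031], [0.486, -0.439, 0.032], [0.488, -0.437, 0.031]] max z 0.045
-0.42 [[0.479, -0.419, 0.032], [0.48, -0.417, 0.03], [0.484, -0.417, 0.033]] max z 0.035
```

View pics/bott.png

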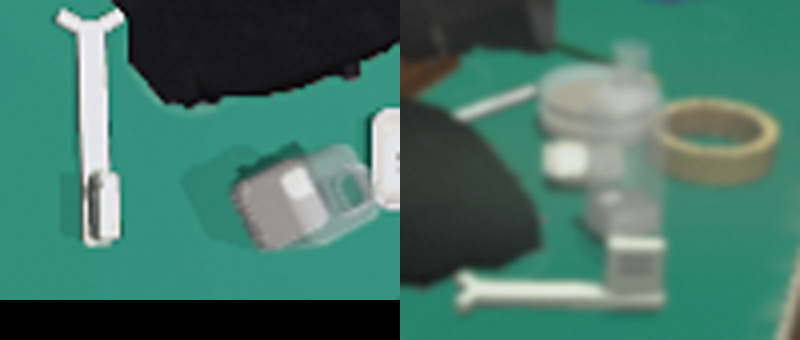

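Crops: the bottle's near base corner is at (232,190) left panel, only about 75 mm from the grip. So I'll grip the pusher along its length, keeping the gripper body clear of the bottle. The cloth there is under 5 cm high, which clears too. The dish comes first.

```bash
cat >> h.py <<'E'
O=np.array([.5505,-.2137]); CY=31.9
cv=np.array([np.cos(np.radians(CY)),np.sin(np.radians(CY))]); cn=np.array([-cv[1],cv[0]])
def ch(x,y=0): return O+x*cv+y*cn
def inch(p): d=np.array(p[:2])-O; return np.array([d@cv,d@cn])
def plan(x,y,z,yaw):
    s=readout.observe(); m=R.from_rotvec(s['ee_rot']).as_matrix(); y0=np.degrees(np.arctan2(m[1,0],m[0,0]))
    d=m.T@(np.array([x,y,z])-s['position'])/.04
    a=np.radians(yaw); D=np.array([x,y,z])-s['position']
    e=np.array([np.cos(a)*D[0]+np.sin(a)*D[1],np.sin(a)*D[0]-np.cos(a)*D[1],-D[2]])/.04
    print('t',s['clock'],'pos',s['position'].round(4),'yaw',y0.round(2),'inch',inch(s['position']).round(4),'F',s['force'].round(2),'w',s['width'],'gf',s['gripper_force'])
    print('shift before turn',d.round(3),'after turn',e.round(3),'turn units',((y0-yaw)/4).round(3))
E
python3 - <<'E'
from h import *
t=load('top');s=load('side')
print('dish z=.007',at_z(t,*C(61,386),.007),'side',at_z(s,406*2/3.,376*2/3.,.012),'cap',at_z(t,229/1.5,296/1.5,.03),'vial',at_z(t,197/1.5,297/1.5,.064), 'bottle corner',at_z(t,300+58,170+47.5,0))
plan(.491,-.079,.12,31.9)
E
```

```text
dish z=.007 [ 0.4917391  -0.07885556  0.007     ] side [ 0.49178168 -0.06981258  0.012     ] cap [4.76792883e-01 2.50690826e-04 3.00000000e-02] vial [0.47278508 0.03873783 0.064     ] bottle corner [ 0.42627768 -0.45829673  0.        ]
t 0.1 pos [ 0.1622 -0.6031  0.1904] yaw 15.06 inch [-0.5354 -0.1254] F [ 1.04  0.23 -0.34] w 0.9999888528808503 gf 0.0
shift before turn [ 11.341 -10.515   1.774] after turn [13.902 -6.779  1.761] turn units -4.211
```

```bash
python3 -m creep '[[0.4,-0.4,0,-0.4,0.85],[0.8,-0.75,0,-0.4,0.85],[0.9,-0.8,0,-0.4,0.85],[0.9,-0.8,0,-0.4,0.85],[0.9,-0.75,0,-0.4,0.85],[0.9,-0.7,0,-0.4,0.85],[0.9,-0.7,0,-0.4,0.85],[0.9,-0.7,0,-0.4,0.85],[1,-0.6,0,-0.4,0.85],[1,-0.6,0,-0.4,0.85],[1,-0.5,0,-0.2,0.85],[0.5,-0.4,0,0,0.85]]'
python3 -c "
from h import *
plan(.4915,-.0785,.06,31.9)"
```

```text
clock: 1.6
position: [0.4091, -0.155, 0.191]
ee_rot: [-3.019, -0.866, -0.0]
force: [-0.0, 0.4, 0.6]
width: 0.851
gripper_force: 0.0
t 1.6 pos [ 0.4091 -0.155   0.191 ] yaw 32.01 inch [-0.089   0.1245] F [-0.04  0.38  0.62] w 0.8508997328149339 gf 0.0
shift before turn [ 2.758 -0.53   3.277] after turn [ 2.759 -0.536  3.276] turn units 0.026
```

```bash
python3 -m creep '[[0.7,-0.1,0.5,0,0.85],[0.9,-0.2,0.6,0,0.85],[0.8,-0.2,0.7,0,0.85],[0.36,-0.03,0.6,0,0.85],[0,0,0.3,0,0.85],[0,0,0,0,0.85]]'
python3 - <<'E'
from h import *
s=grab('side');t=grab('top')
a=cv2.resize(s['pixels'][195:295,230:330],(500,500),interpolation=cv2.INTER_CUBIC)
cv2.imwrite('pics/d2.png',a)
plan(.4915,-.0785,.006,31.9)
E
```

```text
clock: 2.35
position: [0.4894, -0.0816, 0.0825]
ee_rot: [-3.021, -0.861, 0.004]
force: [-0.4, -0.3, -0.3]
width: 0.852
gripper_force: 0.0
t 2.45 pos [ 0.4905 -0.0818  0.0838] yaw 31.78 inch [0.0188 0.1437] F [0.26 0.05 0.26] w 0.8520373976852889 gf 0.0
shift before turn [ 0.064 -0.058  1.944] after turn [ 0.065 -0.057  1.944] turn units -0.029
```

View pics/d2.png

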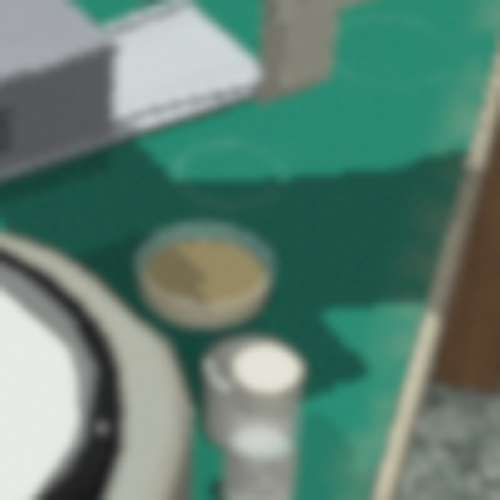

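Crop: the dish rim ellipse is centred at about (205,264), with its base bottom edge at 328. The fingers are not above it in this view: one finger is at (300,50), in front of the apron in the line of sight.

Run:
```python
from h import *
s=load('side')
def f(x,y,z): print(at_z(s,230+(x+.5)/5-.5,195+(y+.5)/5-.5,z).round(4))
f(205,264,.014);f(136,264,.014);f(274,264,.014);f(205,222,.014);f(205,328,0)
print(at_z(s,285,209,.0838)) 
f(285,100,.083)
```

```text
[ 0.4919 -0.078   0.014 ]
[ 0.52   -0.0769  0.014 ]
[ 0.4637 -0.0791  0.014 ]
[ 0.4915 -0.1065  0.014 ]
[ 0.4917 -0.0542  0.    ]
[ 0.4648693 -0.1155644  0.0838   ]
[ 0.4624 -0.0965  0.083 ]
```

```bash
python3 -m creep '[[0.06,-0.06,0.6,0,0.85],[0,0,0.7,0,0.85],[0,0,0.45,0,0.85],[0,0,0.15,0,0.85],[0,0,0,0,0.85],[0,0,0,0,0.85]]'
python3 -c "
from h import *
plan(.4917,-.079,.006,31.9)"
```

```text
clock: 3.2
position: [0.4922, -0.0779, 0.0081]
ee_rot: [3.02, 0.861, 0.002]
force: [-0.4, 0.6, 0.9]
width: 0.849
gripper_force: 0.0
t 3.2 pos [ 0.4922 -0.0779  0.0081] yaw 31.83 inch [0.0223 0.1461] F [-0.37  0.61  0.89] w 0.8494188323485393 gf 0.0
shift before turn [-0.027  0.017  0.052] after turn [-0.027  0.017  0.052] turn units -0.016
```

```bash
python3 -m creep '[[0,0,0.05,0,0.85],[0,0,0,0,0.6],[0,0,0,0,0.5],[0,0,0,0,0.5],[0,0,0,0,0.5],[0,0,0,0,0.5],[0,0,0,0,0.5]]' 8
python3 -c "
from h import *
plan(*ch(-.055),.08,31.9)"
```

```text
clock: 4.08
position: [0.4915, -0.0776, 0.0051]
ee_rot: [3.021, 0.862, -0.0]
force: [0.1, -0.3, -0.4]
width: 0.498
gripper_force: 0.0
t 4.075 pos [ 0.4915 -0.0776  0.0051] yaw 31.85 inch [0.0218 0.1467] F [ 0.08 -0.31 -0.41] w 0.4977832520407213 gf 0.0
shift before turn [-1.918  3.668 -1.872] after turn [-1.921  3.667 -1.872] turn units -0.012
```

Run:
```python
from h import *
s=grab('side');t=grab('top')
a=cv2.resize(s['pixels'][195:295,230:330],(400,400),interpolation=cv2.INTER_CUBIC)
b=cv2.resize(t['pixels'][140:240,150:250],(400,400),interpolation=cv2.INTER_CUBIC)
cv2.imwrite('pics/d3.png',np.hstack([a,b]))
```

```text
(no output)
```

View pics/d3.png

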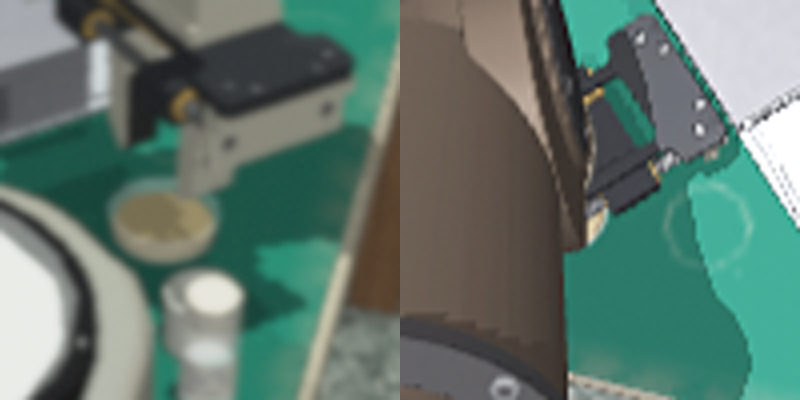

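Crop: the fingers at (130,140) and (205,190) stand behind the dish (165,215), toward the chamber and seemingly higher. They are not around it, although the readout says the TCP is at the dish. I'll check this with the depth map.

Run:
```python
from h import *
s=load('side');t=load('top')
for x,y in((205,185),(200,160),(190,180),(135,140),(125,110)):
    print('side',(x,y),deep(s,230+(x+.5)/4-.5,195+(y+.5)/4-.5).round(4))
for x,y in((632-400,160),(720-400,120),(655-400,70),(700-400,155)):
    print('top',(x,y),deep(t,150+(x+.5)/4-.5,140+(y+.5)/4-.5).round(4))
def proj(im,p):
    c=rot(im).T@(np.array(p)-im['position']); a=np.array([c[0]/-c[2],-c[1]/-c[2]]); a*=1+float(im['k1'])*(a@a); K=im['camera_matrix']; return K[0,0]*a[0]+K[0,2],K[1,1]*a[1]+K[1,2]
p=readout.observe()['position']; print('tcp->side crop',(np.array(proj(s,p))-[230,195])*4,'top crop',(np.array(proj(t,p))-[150,140])*4)
```

```text
side (205, 185) [ 0.4743 -0.0429  0.0576]
side (200, 160) [0.481  0.0098 0.1111]
side (190, 180) [ 0.4818 -0.0404  0.0623]
side (135, 140) [ 0.5076 -0.0939  0.0466]
side (125, 110) [ 0.5132 -0.0948  0.0644]
top (232, 160) [ 0.4982 -0.1301  0.1479]
top (320, 120) [ 0.5166 -0.1731  0.1516]
top (255, 70) [ 0.5419 -0.1417  0.1498]
top (300, 155) [ 0.5207 -0.157  -0.0021]
tcp->side crop [162.39506685 223.77224433] top crop [157.78672981 205.26144432]
```

```bash
cat >> h.py <<'E'
def proj(im,p):
    c=rot(im).T@(np.array(p)-im['position']); a=np.array([c[0]/-c[2],-c[1]/-c[2]]); a=a*(1+float(im['k1'])*(a@a)); K=im['camera_matrix']; return np.array([K[0,0]*a[0]+K[0,2],K[1,1]*a[1]+K[1,2]])
E
python3 - <<'E'
from h import *
s=load('side'); print('start tcp in side1.png',proj(s,[.1622,-.6031,.1904])*1.5)
o=readout.observe(); p=o['position']; m=R.from_rotvec(o['ee_rot']).as_matrix()
for h in (0,.02,.03,.04,.05):
  print(h,[((proj(s,p+m@[0,q,-h])-[230,195])*4).round(0).tolist() for q in(-.042,-.023,.023,.042)])
# points cloud of gripper in side image: lowest points near TCP xy
P=[]
for v in range(195,260):
  for u in range(240,310):
    q=m.T@(deep(s,u,v)-p)
    if abs(q[0])<.012 and abs(q[1])<.075 and q[2]<-.018: P.append((*q,u,v))
P=np.array(P); 
for lo,hi in((-.07,-.02),(.0,.07)):
    k=P[(P[:,1]>lo)&(P[:,1]<hi)]; k=k[k[:,2].argsort()[::-1]][:6]; print(k.round(3).tolist())
E
```

```text
start tcp in side1.png [582.24211846 125.86393191]
0 [[208.0, 269.0], [187.0, 248.0], [139.0, 200.0], [119.0, 181.0]]
0.02 [[210.0, 238.0], [189.0, 217.0], [140.0, 169.0], [120.0, 150.0]]
0.03 [[211.0, 222.0], [190.0, 201.0], [140.0, 153.0], [121.0, 134.0]]
0.04 [[212.0, 206.0], [191.0, 185.0], [141.0, 137.0], [122.0, 119.0]]
0.05 [[214.0, 189.0], [192.0, 169.0], [142.0, 121.0], [122.0, 103.0]]
[[-0.003, -0.027, -0.038, 280.0, 243.0], [0.012, -0.028, -0.038, 274.0, 245.0], [0.011, -0.027, -0.04, 274.0, 244.0], [0.008, -0.032, -0.042, 277.0, 244.0], [0.012, -0.028, -0.043, 274.0, 243.0], [0.011, -0.03, -0.044, 275.0, 243.0]]
[[0.008, 0.026, -0.035, 261.0, 232.0], [-0.005, 0.024, -0.036, 267.0, 230.0], [0.003, 0.023, -0.037, 264.0, 231.0], [-0.002, 0.023, -0.037, 266.0, 230.0], [-0.0, 0.024, -0.038, 265.0, 230.0], [0.007, 0.024, -0.038, 262.0, 231.0]]
```

Both views agree: the real fingertips sit about 37 mm above the reported TCP, and the same offset shows in the start picture. The lateral position is right. So I'll take true z = reported z + 0.037, reopen, and descend carefully while watching the force.

```bash
python3 -m creep '[[0,0,0,0,0.85],[0,0,0,0,0.85],[0,0,0,0,0.85],[0,0,0.3,0,0.85],[0,0,0.3,0,0.85],[0,0,0.15,0,0.85],[0,0,0,0,0.85]]'
python3 - <<'E'
from h import *
s=grab('side')
a=cv2.resize(s['pixels'][195:295,230:330],(400,400),interpolation=cv2.INTER_CUBIC)
cv2.imwrite('pics/d4.png',a)
plan(.4917,-.079,-.031,31.9)
E
```

```text
clock: 5.05
position: [0.491, -0.0775, -0.0256]
ee_rot: [-3.02, -0.862, 0.002]
force: [0.2, 0.3, -0.2]
width: 0.853
gripper_force: 0.0
t 5.1 pos [ 0.4913 -0.0775 -0.0252] yaw 31.86 inch [0.0217 0.1469] F [-0.47 -0.31  1.07] w 0.8494446308713293 gf 0.0
shift before turn [-0.011  0.036  0.145] after turn [-0.011  0.036  0.145] turn units -0.009
```

View pics/d4.png

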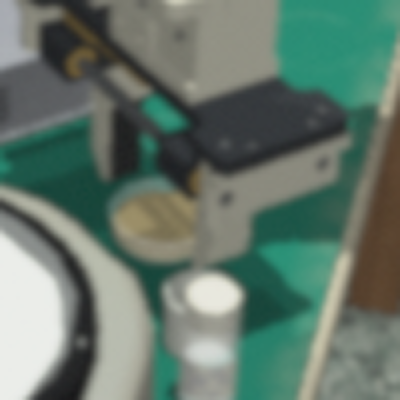

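The fingers now straddle the dish, with tips near (105,185) and (215,265). I'll go down a little and close.

```bash
python3 -m creep '[[0,0.03,0.12,0,0.85],[0,0,0,0,0.85],[0,0,0,0,0.5],[0,0,0,0,0.5],[0,0,0,0,0.5],[0,0,0,0,0.5],[0,0,0,0,0.5]]' 8
python3 -c "
from h import *
plan(*ch(-.055),.02,31.9)"
```

```text
clock: 5.98
position: [0.4922, -0.0787, -0.0296]
ee_rot: [3.021, 0.862, 0.0]
force: [-0.5, 0.5, 1.6]
width: 0.596
gripper_force: 8.0
t 5.975 pos [ 0.4922 -0.0787 -0.0296] yaw 31.85 inch [0.0219 0.1454] F [-0.53  0.47  1.63] w 0.5961427435418446 gf 8.000182174409929
shift before turn [-1.918  3.637 -1.239] after turn [-1.922  3.635 -1.24 ] turn units -0.012
```

```bash
python3 -m creep '[[0,0,-0.4,0,0.5],[0,0,-0.6,0,0.5],[-0.5,0.2,-0.24,0,0.5],[-0.8,0.4,0,0,0.5],[-0.5,0.7,0,0,0.5],[-0.12,0.8,0,0,0.5],[0,0.8,0,0,0.5],[0,0.5,0,0,0.5],[0,0.24,0,0,0.5],[0,0,0,0,0.5],[0,0,0,0,0.5]]'
python3 - <<'E'
from h import *
s=grab('side');t=grab('top')
a=cv2.resize(s['pixels'][170:270,230:330],(400,400),interpolation=cv2.INTER_CUBIC)
b=cv2.resize(t['pixels'][140:240,190:290],(400,400),interpolation=cv2.INTER_CUBIC)
cv2.imwrite('pics/d5.png',np.hstack([a,b]))
plan(*ch(-.055),-.024,31.9)
E
```

```text
clock: 7.35
position: [0.5034, -0.2418, 0.0201]
ee_rot: [-3.02, -0.863, 0.0]
force: [-0.3, 1.3, -0.3]
width: 0.592
gripper_force: 8.0
t 7.45 pos [ 0.5034 -0.2419  0.0201] yaw 31.91 inch [-0.0549  0.0009] F [ 0.21 -0.66  0.09] w 0.5912509196788994 gf 7.999991246128957
shift before turn [-0.003  0.023  1.101] after turn [-0.003  0.022  1.101] turn units 0.003
```

View pics/d5.png

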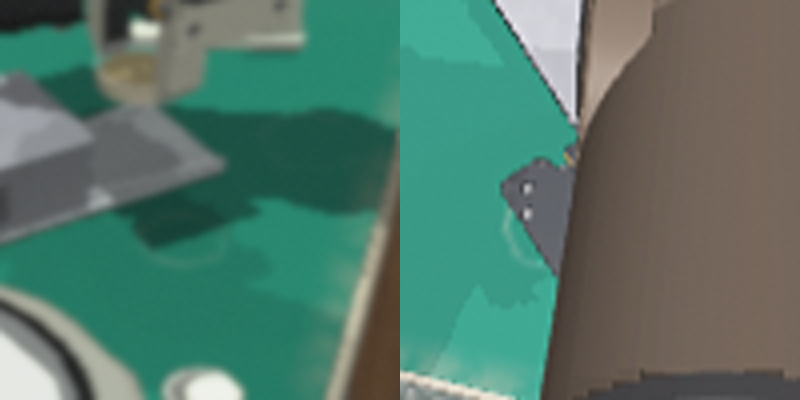

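The side crop shows the dish (130,80) held above the apron. I'll lower it by 43.5 mm (pickup height + 6 mm) and let go.

```bash
python3 -m creep '[[0,0.02,0.4,0,0.5],[0,0,0.4,0,0.5],[0,0,0.2,0,0.5],[0,0,0.05,0,0.5],[0,0,0,0,0.5],[0,0,0,0,0.5]]'
python3 -m creep '[[0,0,0.03,0,0.5],[0,0,0,0,0.5]]'
```

```text
clock: 8.2
position: [0.5045, -0.2437, -0.0217]
ee_rot: [3.021, 0.862, 0.001]
force: [0.6, -0.2, -0.5]
width: 0.594
gripper_force: 8.0
clock: 8.45
position: [0.5042, -0.2436, -0.0232]
ee_rot: [3.021, 0.862, 0.0]
force: [-0.2, 0.4, -0.9]
width: 0.596
gripper_force: 8.0
```

Release gently, then rise.

```bash
python3 -m creep '[[0,0,0.01,0,0.63],[0,0,0,0,0.68],[0,0,0,0,0.72],[0,0,0,0,0.72],[0,0,-0.3,0,0.72],[0,0,-0.7,0,0.72],[0,0,-1,0,0.72],[0,0,-1,0,0.72],[0,0,-1,0,0.72],[0,0,0,0,0.72]]'
python3 -c "
from h import *
plan(.416,-.378,.14,90)"
```

```text
clock: 9.7
position: [0.5065, -0.2442, 0.1404]
ee_rot: [3.017, 0.861, 0.008]
force: [-0.6, -0.2, -0.7]
width: 0.718
gripper_force: 0.0
t 9.7 pos [ 0.5065 -0.2442  0.1404] yaw 31.85 inch [-0.0535 -0.0026] F [-0.65 -0.19 -0.72] w 0.7175566965433919 gf 0.0
shift before turn [-3.687  1.648  0.005] after turn [-3.346 -2.262  0.011] turn units -14.537
```

```bash
python3 -m creep '[[-0.6,0.25,0,0,0.72],[-0.9,0.45,0,0,0.72],[-1,0.45,0,0,0.72],[-0.8,0.35,0,0,0.72],[-0.39,0.15,0,0,0.72],[0,0,0,-0.5,0.72],[0,0,0,-1,0.72],[0,0,0,-1,0.72],[0,0,0,-1,0.72],[0,0,0,-1,0.72],[0,0,0,-1,0.72],[0,0,0,-1,0.72]]'
python3 -m creep '[[0,0,0,-1,0.72],[0,0,0,-1,0.72],[0,0,0,-1,0.72],[0,0,0,-1,0.72],[0,0,0,-1,0.72],[0,0,0,-1,0.72],[0,0,0,-1,0.72],[0,0,0,-1,0.72],[0,0,0,0,0.72]]'
python3 - <<'E'
from h import *
s=grab('side');t=grab('top')
a=cv2.resize(s['pixels'][150:250,220:320],(400,400),interpolation=cv2.INTER_CUBIC)
b=cv2.resize(t['pixels'][130:230,210:310],(400,400),interpolation=cv2.INTER_CUBIC)
cv2.imwrite('pics/d6.png',np.hstack([a,b]))
plan(.416,-.378,.04,90)
E
```

```text
clock: 11.2
position: [0.4153, -0.3753, 0.1364]
ee_rot: [-2.744, -1.529, -0.002]
force: [-0.2, -0.8, -0.7]
width: 0.719
gripper_force: 0.0
clock: 12.32
position: [0.415, -0.3757, 0.1364]
ee_rot: [-2.221, -2.222, -0.002]
force: [0.6, 0.1, -1.0]
width: 0.721
gripper_force: 0.0
t 12.425 pos [ 0.4145 -0.3764  0.1364] yaw 89.89 inch [-0.2014 -0.0662] F [-0.3   0.56  0.51] w 0.7185609714823811 gf 0.0
shift before turn [-0.042  0.037  2.409] after turn [-0.041  0.038  2.409] turn units -0.027
```

View pics/d6.png

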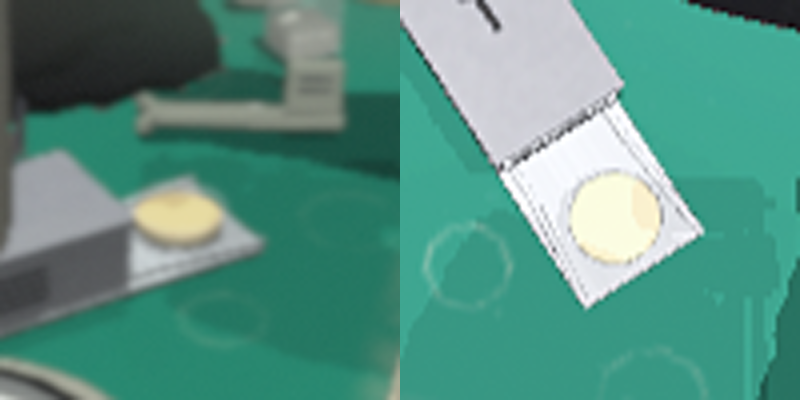

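The dish sits on the apron, top-crop centre (216,218), slightly right of the middle. The pusher grip is in the side crop, top edge (287..345, 58).

Run:
```python
from h import *
s=load('side');t=load('top')
T=lambda x,y,z:at_z(t,210+(x+.5)/4-.5,130+(y+.5)/4-.5,z)
S=lambda x,y,z:at_z(s,220+(x+.5)/4-.5,150+(y+.5)/4-.5,z)
d=T(216,218,.018);print('dish',d,inch(d), 'depth',deep(t,264,184.5))
d=S(178,212,.02);print('dish side',d,inch(d))
for n,p in(('al',T(187,307,.006)),('ar',T(303,232,.006)),('fl',T(99,168,.053)),('fr',T(222,88,.053))): print(n,inch(p).round(4))
print('grip',S(287,58,.046),S(345,58,.046),S(345,128,0))
```

```text
dish [ 0.5036467  -0.24471518  0.018     ] [-0.05616673 -0.00157193] depth [ 0.50305691 -0.24564016  0.01581467]
dish side [ 0.50468253 -0.2377984   0.02      ] [-0.05163225  0.00375285]
al [-0.0886  0.0384]
ar [-0.0885 -0.0398]
fl [-0.0019  0.0404]
fr [-0.0011 -0.0395]
grip [ 0.43583885 -0.38190188  0.046     ] [ 0.39883717 -0.3839897   0.046     ] [ 0.39598957 -0.37486421  0.        ]
```

```bash
python3 -m creep '[[-0.04,0.05,0.5,0,0.72],[0,0,0.9,0,0.72],[0,0,0.9,0,0.72],[0,0,0.8,0,0.72],[0,0,0.5,0,0.72],[0,0,0.3,0,0.72],[0,0,0,0,0.72],[0,0,0,0,0.72]]'
python3 -c "
from h import *
plan(.4165,-.378,-.0225,90)"
```

```text
clock: 13.42
position: [0.4163, -0.3794, -0.0188]
ee_rot: [2.223, 2.218, 0.0]
force: [0.6, -0.2, 0.2]
width: 0.719
gripper_force: 0.0
t 13.425 pos [ 0.4163 -0.3794 -0.0188] yaw 89.85 inch [-0.2015 -0.0697] F [ 0.65 -0.2   0.15] w 0.7194224001947079 gf 0.0
shift before turn [0.034 0.004 0.092] after turn [0.034 0.004 0.092] turn units -0.037
```

```bash
python3 -m creep '[[0.03,0,0.09,0,0.72],[0,0,0,0,0.6],[0,0,0,0,0.3],[0,0,0,0,0.3],[0,0,0,0,0.3],[0,0,0,0,0.3],[0,0,0,0,0.3]]' 30
python3 -m creep '[[0,0,-0.3,0,0.3],[0,0,-0.6,0,0.3],[0,0,-0.6,0,0.3],[0,0,0,0,0.3]]' 30
python3 - <<'E'
from h import *
s=grab('side')
b=cv2.resize(s['pixels'][120:220,230:330],(500,500),interpolation=cv2.INTER_CUBIC)
cv2.imwrite('pics/d7.png',b)
plan(*ch(-.056-.136-.028,-.0005),.037,121.9)
E
```

```text
clock: 14.3
position: [0.4158, -0.378, -0.0231]
ee_rot: [2.224, 2.218, 0.0]
force: [-0.7, 0.3, 0.5]
width: 0.386
gripper_force: 30.0
clock: 14.8
position: [0.4168, -0.3787, 0.0389]
ee_rot: [2.222, 2.216, 0.0]
force: [0.8, -0.2, -1.1]
width: 0.392
gripper_force: 30.0
t 14.85 pos [ 0.416  -0.3784  0.0377] yaw 89.84 inch [-0.2012 -0.0687] F [-0.19  0.17 -1.46] w 0.39023168380012974 gf 29.999902546405792
shift before turn [ 1.196 -1.304  0.015] after turn [ 1.706 -0.47   0.018] turn units -8.015
```

View pics/d7.png

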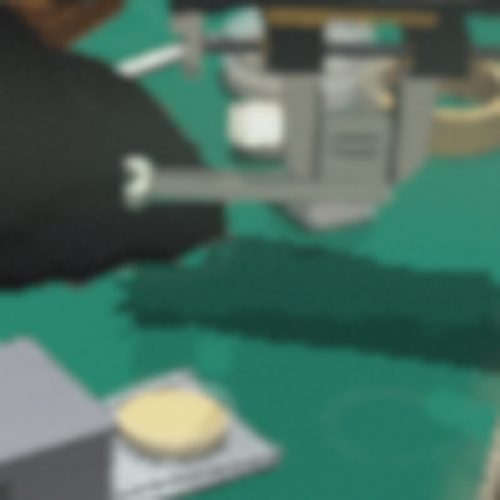

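The pusher is held level, head at (137,178), and the grip width matches 36 mm. I'll move behind the apron and turn in line.

```bash
python3 -m creep '[[0.3,-0.4,0,0,0.3],[0.5,-0.6,0,-0.5,0.3],[0.4,-0.3,0,-1,0.3],[0,0,0,-1,0.3],[0,0,0,-1,0.3],[0,0,0,-1,0.3],[0,0,0,-1,0.3],[0,0,0,-1,0.3],[0,0,0,-1,0.3],[0,0,0,-0.5,0.3],[0,0,0,0,0.3],[0,0,0,0,0.3]]'
python3 -c "
from h import *
plan(*ch(-.056-.136-.028,-.0005),-.0136,121.9)"
```

```text
clock: 16.35
position: [0.3631, -0.3301, 0.0366]
ee_rot: [-1.528, -2.745, -0.0]
force: [-0.1, 0.6, -1.0]
width: 0.387
gripper_force: 30.0
t 16.35 pos [ 0.3631 -0.3301  0.0366] yaw 121.8 inch [-2.206e-01  2.000e-04] F [-0.09  0.6  -1.01] w 0.38683053315945115 gf 29.99978005886078
shift before turn [-0.018  0.015  1.254] after turn [-0.018  0.015  1.254] turn units -0.026
```

All ten views are used, so from here I check with depth numbers only.

```bash
python3 -m creep '[[-0.01,0,0.4,0,0.3],[0,0,0.5,0,0.3],[0,0,0.25,0,0.3],[0,0,0.1,-0.03,0.3],[0,0,0,0,0.3],[0,0,0,0,0.3]]'
cat >> h.py <<'E'
def cloud(im,u0,u1,v0,v1):
    v,u=np.mgrid[v0:v1,u0:u1]; P=np.array([deep(im,a,b) for a,b in zip(u.ravel(),v.ravel())])
    d=P[:,:2]-O; return np.c_[d@cv,d@cn,P[:,2]],im['pixels'][v.ravel(),u.ravel()].astype(int)
E
python3 - <<'E'
from h import *
s=grab('side');t=grab('top')
for im in(s,t):
    c=proj(im,[*ch(-.13),.015]).astype(int)
    q,px=cloud(im,c[0]-45,c[0]+45,c[1]-35,c[1]+35)
    w=(px.min(1)>110)&(np.ptp(px,axis=1)<45)
    for lo,hi in((-.16,-.145),(-.145,-.13),(-.13,-.115),(-.115,-.095),(-.088,-.084),(-.06,-.05)):
        k=q[w&(q[:,0]>lo)&(q[:,0]<hi)&(abs(q[:,1])<.05)&(q[:,2]>-.004)&(q[:,2]<.035)]
        if len(k): print(lo,len(k),'y',np.percentile(k[:,1],[2,50,98]).round(4),'z',np.percentile(k[:,2],[5,50,95]).round(4),'xmax',k[:,0].max().round(4))
    print('-')
plan(*ch(-.056-.136,-.0005),-.0136,121.9)
E
```

```text
clock: 17.1
position: [0.3638, -0.3308, -0.0129]
ee_rot: [1.523, 2.747, -0.0]
force: [-0.7, 0.2, -0.8]
width: 0.391
gripper_force: 30.0
-0.16 29 y [-0.0033  0.0064  0.0092] z [0.0139 0.0206 0.0229] xmax -0.1451
-0.145 31 y [-0.0437  0.0032  0.0095] z [0.0002 0.0192 0.0221] xmax -0.1312
-0.13 31 y [-0.0097  0.0044  0.01  ] z [0.0157 0.0203 0.0218] xmax -0.1152
-0.115 38 y [-0.0142 -0.0012  0.0179] z [0.0142 0.0199 0.0225] xmax -0.1064
-0.088 11 y [-0.0408  0.0147  0.0391] z [0.0055 0.0086 0.0114] xmax -0.0843
-0.06 40 y [-0.0326  0.0253  0.04  ] z [0.0048 0.0104 0.0184] xmax -0.05
-
-0.16 5 y [-0.0061 -0.0012  0.0035] z [0.0177 0.0205 0.0209] xmax -0.1587
-0.145 1 y [0.029 0.029 0.029] z [0.0023 0.0023 0.0023] xmax -0.1389
-0.13 48 y [-0.0134  0.0013  0.0169] z [0.0004 0.0198 0.0238] xmax -0.1151
-0.115 28 y [-0.0183 -0.002   0.0174] z [0.0182 0.0207 0.0236] xmax -0.1082
-0.088 68 y [-0.0381  0.0006  0.0384] z [0.0012 0.0063 0.011 ] xmax -0.084
-0.06 144 y [-0.0341  0.0037  0.0387] z [0.0051 0.0129 0.0165] xmax -0.05
-
t 17.2 pos [ 0.3637 -0.3308 -0.0128] yaw 121.96 inch [-0.2205 -0.0007] F [ 0.11  0.02 -0.56] w 0.3906507502001403 gf 29.999844431877136
shift before turn [0.004 0.712 0.019] after turn [0.005 0.712 0.019] turn units 0.016
```

Bar top is at z≈20 mm, so the underside is about 4 mm over the apron, and the head is centred (±18 mm). Now push to before the earliest possible pin position.

```bash
python3 -m creep '[[0,0.2,0.02,0,0.3],[0,0.2,0,0,0.3],[0,0.15,0,0,0.3],[0,0.1,0,0,0.3],[0,0.1,0,0,0.3],[0,0.15,0,0,0.3],[0,0.2,0,0,0.3],[0,0.25,0,0,0.3],[0,0.25,0,0,0.3],[0,0.25,0,0,0.3],[0,0.25,0,0,0.3],[0,0.2,0,0,0.3]]' 40
python3 - <<'E'
from h import *
t=grab('top')
plan(*ch(-.115,-.0005),-.0136,121.9)
F=[]
for _ in range(1): F.append(readout.observe()['force'][:2]@cv)
print('axial',F)
E
```

```text
clock: 18.7
position: [0.4422, -0.2813, -0.0141]
ee_rot: [1.523, 2.748, 0.0]
force: [-0.2, 0.5, -1.2]
width: 0.387
gripper_force: 40.0
t 18.75 pos [ 0.4432 -0.2806 -0.0139] yaw 122.05 inch [-1.264e-01 -1.000e-04] F [ 1.08  0.11 -1.09] w 0.38875101147711877 gf 40.00007092952728
shift before turn [-0.01   0.285 -0.008] after turn [-0.009  0.285 -0.008] turn units 0.037
axial [np.float64(0.975131764076548)]
```

```bash
cat >> h.py <<'E'
def feel(n=6):
    F=[];
    for _ in range(n): vision.get_image('top'); o=readout.observe(); F.append(o['force'])
    F=np.array(F); a=F[:,:2]@cv; print('t',round(o['clock'],2),'grip',inch(o['position']).round(4),'z',o['position'][2].round(4),'axial %.2f sd %.2f'%(a.mean(),a.std()),'lat %.2f'%(F[:,:2]@cn).mean(),'Fz %.2f'%F[:,2].mean())
E
python3 -c "
from h import *
feel()"
python3 -m creep '[[0,0.1,0,0,0.3],[0,0.1,0,0,0.3],[0,0.1,0,0,0.3],[0,0.1,0,0,0.3]]'
python3 -c "
from h import *
feel(4)"
python3 -m creep '[[0,0.1,0,0,0.3],[0,0.1,0,0,0.3]]'
python3 -c "
from h import *
feel(4)"
```

```text
t 19.05 grip [-0.1291 -0.0003] z -0.0141 axial -0.05 sd 0.69 lat -0.24 Fz -0.68
clock: 19.55
position: [0.4554, -0.2732, -0.0141]
ee_rot: [1.524, 2.747, -0.0]
force: [-0.6, -0.0, -0.6]
width: 0.389
gripper_force: 40.0
t 19.75 grip [-0.1124 -0.0002] z -0.0141 axial -0.31 sd 0.32 lat -0.13 Fz -1.26
clock: 20.0
position: [0.462, -0.2691, -0.0141]
ee_rot: [-1.524, -2.747, 0.0]
force: [-1.0, 0.3, -0.6]
width: 0.386
gripper_force: 40.0
t 20.2 grip [-0.1044 -0.0002] z -0.0141 axial -0.08 sd 0.67 lat -0.06 Fz -1.11
```

```bash
python3 -m creep '[[0,0.1,0,0,0.3],[0,0.1,0,0,0.3]]' >/dev/null
python3 -c "
from h import *
feel(4)"
python3 -m creep '[[0,0.1,0,0,0.3],[0,0.05,0,0,0.3]]' >/dev/null
python3 -c "
from h import *
feel(4)"
python3 -m creep '[[0,0.1,0,0,0.3]]' >/dev/null
python3 -c "
from h import *
feel(4)"
```

```text
t 20.65 grip [-0.0964 -0.0001] z -0.0141 axial -0.44 sd 0.69 lat -0.37 Fz -0.58
t 21.1 grip [-0.0905 -0.0002] z -0.0141 axial 0.35 sd 0.28 lat -0.53 Fz -0.97
t 21.43 grip [-0.0864 -0.0002] z -0.0141 axial 0.23 sd 0.50 lat 0.03 Fz -1.14
```

```bash
for i in 1; do :; done
python3 -m creep '[[0,0.08,0,0,0.3]]' >/dev/null
python3 -c "
from h import *
feel(4)"
python3 -m creep '[[0,0.08,0,0,0.3]]' >/dev/null
python3 -c "
from h import *
feel(4)"
python3 -m creep '[[0,0.08,0,0,0.3]]' >/dev/null
python3 -c "
from h import *
feel(4)"
```

```text
t 21.75 grip [-0.0835 -0.0002] z -0.0142 axial -1.27 sd 0.67 lat -0.22 Fz -1.29
t 22.07 grip [-0.0801 -0.0001] z -0.0141 axial -1.63 sd 0.53 lat -0.17 Fz -1.32
t 22.4 grip [-0.0766 -0.0002] z -0.0141 axial -1.48 sd 0.29 lat -0.62 Fz -1.66
```

The pins were met at grip x ≈ -85 mm, so home should be near -60 mm. Continue.

```bash
python3 -m creep '[[0,0.08,0,0,0.3]]' >/dev/null
python3 -c "
from h import *
feel(4)"
python3 -m creep '[[0,0.08,0,0,0.3]]' >/dev/null
python3 -c "
from h import *
feel(4)"
python3 -m creep '[[0,0.06,0,0,0.3]]' >/dev/null
python3 -c "
from h import *
feel(4)"
```

```text
t 22.73 grip [-0.0732 -0.0002] z -0.014 axial -1.59 sd 0.49 lat -0.10 Fz -1.57
t 23.05 grip [-0.0699 -0.0002] z -0.014 axial -0.50 sd 0.81 lat -0.59 Fz -1.56
t 23.38 grip [-0.0678 -0.0002] z -0.014 axial -0.58 sd 0.50 lat -0.30 Fz -1.26
```

```bash
python3 -m creep '[[0,0.04,0,0,0.3]]' >/dev/null
python3 -c "
from h import *
feel(4)"
python3 -m creep '[[0,0.03,0,0,0.3]]' >/dev/null
python3 -c "
from h import *
feel(4)"
```

```text
t 23.7 grip [-0.0664 -0.0002] z -0.0141 axial -0.28 sd 0.64 lat -0.38 Fz -1.12
t 24.02 grip [-0.0652 -0.0002] z -0.014 axial -0.34 sd 0.44 lat -0.61 Fz -0.81
```

```bash
for k in 1; do :; done
python3 -m creep '[[0,0.04,0,0,0.3]]' >/dev/null
python3 -c "
from h import *
feel(4)"
python3 -m creep '[[0,0.03,0,0,0.3]]' >/dev/null
python3 -c "
from h import *
feel(4)"
python3 -m creep '[[0,0.03,0,0,0.3]]' >/dev/null
python3 -c "
from h import *
feel(4)"
```

```text
t 24.35 grip [-0.0635 -0.0002] z -0.014 axial -0.03 sd 0.60 lat -0.30 Fz -1.17
t 24.68 grip [-0.0624 -0.0001] z -0.0141 axial -0.08 sd 0.54 lat -0.91 Fz -1.33
t 25.0 grip [-0.0617 -0.0001] z -0.0141 axial -1.76 sd 0.62 lat 0.04 Fz -0.32
```

```bash
python3 -m creep '[[0,0.025,0,0,0.3]]' >/dev/null
python3 -c "
from h import *
feel(6)"
```

```text
t 25.43 grip [-0.0617 -0.0001] z -0.0142 axial -5.17 sd 0.54 lat 0.00 Fz 1.52
```

It is home against the stop: about 5 N, with motion stalled at -61.7 mm. Drawing the pusher out.

```bash
python3 -m creep '[[0,-0.1,0,0,0.3],[0,-0.2,0,0,0.3],[0,-0.4,0,0,0.3],[0,-0.4,0,0,0.3],[0,-0.5,0,0,0.3],[0,-0.5,0,0,0.3],[0,-0.5,0,0,0.3],[0,-0.5,0,0,0.3],[0,-0.5,0,0,0.3],[0,-0.4,0,0,0.3],[0,-0.15,0,0,0.3],[0,0,0,0,0.3]]'
python3 - <<'E'
from h import *
t=grab('top');s=grab('side')
plan(*ch(-.225,-.0005),.0266,121.9)
# is anything left on apron / flap face
for n,im in(('top',t),('side',s)):
    c=proj(im,[*ch(-.04),.008]).astype(int); q,px=cloud(im,c[0]-30,c[0]+30,c[1]-30,c[1]+30)
    k=q[(q[:,0]>-.085)&(q[:,0]<-.01)&(abs(q[:,1])<.026)&(q[:,2]>-.01)&(q[:,2]<.05)]; print(n,'apron z',np.percentile(k[:,2],[5,50,95]).round(4))
    k=q[(q[:,0]>-.006)&(q[:,0]<.02)&(abs(q[:,1])<.026)&(q[:,2]<.030)]; print('flap',len(k),np.percentile(k,[5,50,95],axis=0).round(4).tolist() if len(k) else '')
E
```

```text
clock: 26.92
position: [0.3584, -0.3338, -0.014]
ee_rot: [1.524, 2.747, 0.0]
force: [0.2, -0.6, -0.7]
width: 0.391
gripper_force: 40.0
t 27.025 pos [ 0.3593 -0.3333 -0.014 ] yaw 122.01 inch [-0.2255 -0.0005] F [-0.01 -0.13 -1.08] w 0.3900490644151739 gf 39.9999725818634
shift before turn [-1.000e-03  1.400e-02 -1.014e+00] after turn [-1.000e-03  1.300e-02 -1.014e+00] turn units 0.028
top apron z [0.0035 0.0066 0.0096]
flap 95 [[-0.0052, -0.0224, 0.0038], [-0.001, 0.0005, 0.0072], [0.0022, 0.0229, 0.0149]]
side apron z [0.0051 0.0069 0.0086]
flap 0
```

The apron is empty. Lift, turn back, and return the pusher to where it lay.

```bash
python3 -m creep '[[0,0,-0.4,0,0.3],[0,0,-0.6,0,0.3],[0,0,0,0.5,0.3],[0,0,0,1,0.3],[0,0,0,1,0.3],[0,0,0,1,0.3],[0,0,0,1,0.3],[0,0,0,1,0.3],[0,0,0,1,0.3],[0,0,0,1,0.3],[0,0,0,0.5,0.3],[0,0,0,0,0.3]]'
python3 -c "
from h import *
plan(.412,-.374,.026,90)"
```

```text
clock: 28.52
position: [0.3586, -0.3335, 0.0259]
ee_rot: [2.221, 2.222, -0.0]
force: [0.1, -0.7, -0.4]
width: 0.391
gripper_force: 40.0
t 28.525 pos [ 0.3586 -0.3335  0.0259] yaw 90.0 inch [-0.2262 -0.0003] F [ 0.05 -0.68 -0.36] w 0.3912770026368292 gf 40.00011384487152
shift before turn [-1.014  1.334 -0.002] after turn [-1.014  1.334 -0.002] turn units 0.001
```

```bash
python3 -m creep '[[-0.4,0.4,0,0,0.3],[-0.4,0.6,0,0,0.3],[-0.2,0.33,0,0,0.3],[0,0,0.4,0,0.3],[0,0,0.5,0,0.3],[0,0,0.2,0,0.3],[0,0,0.08,0,0.3],[0,0,0.02,0,0.3],[0,0,0,0,0.3],[0,0,0,0,0.3]]'
python3 -c "
from h import *
feel(4)"
```

```text
clock: 29.78
position: [0.4119, -0.3739, -0.0216]
ee_rot: [2.222, 2.22, 0.0]
force: [0.5, -0.3, -0.8]
width: 0.388
gripper_force: 40.0
t 29.98 grip [-0.2024 -0.0626] z -0.0219 axial 0.19 sd 0.45 lat 0.14 Fz -0.64
```

```bash
python3 -m creep '[[0,0,0.02,0,0.3],[0,0,0.01,0,0.3],[0,0,0,0,0.3]]'
python3 -c "
from h import *
feel(4)"
```

```text
clock: 30.35
position: [0.4117, -0.3737, -0.0232]
ee_rot: [2.222, 2.221, -0.0]
force: [-1.0, 1.0, 2.8]
width: 0.39
gripper_force: 40.0
t 30.55 grip [-0.2024 -0.0624] z -0.0232 axial -0.84 sd 0.55 lat 1.31 Fz 2.83
```

On the bench (Fz up by 3.5 N). Release and rise.

```bash
python3 -m creep '[[0,0,0,0,0.45],[0,0,0,0,0.6],[0,0,0,0,0.7],[0,0,0,0,0.7],[0,0,-0.2,0,0.7],[0,0,-0.5,0,0.7],[0,0,-1,0,0.7],[0,0,-1,0,0.7],[0,0,-1,0,0.7],[0,0,-1,0,0.7],[0,0,0,0,0.7],[0,0,0,0,0.7]]'
python3 - <<'E'
from h import *
t=grab('top');s=grab('side'); print(readout.observe()['position'])
def blob(im,lo,hi):
    c=proj(im,[.46,-.374,.01]).astype(int); v,u=np.mgrid[c[1]-50:c[1]+50,c[0]-60:c[0]+60]; u=u.ravel();v=v.ravel()
    P=np.array([deep(im,a,b) for a,b in zip(u,v)]); px=im['pixels'][v,u].astype(int); w=(px.min(1)>100)&(np.ptp(px,axis=1)<45)
    return P[w&(abs(P[:,1]+.374)<.03)&(P[:,0]>lo)&(P[:,0]<hi)&(P[:,2]>.003)&(P[:,2]<.06)]
for n,im in(('top',t),('side',s)):
    for lo,hi in((.385,.435),(.44,.47),(.47,.5),(.505,.535)):
        k=blob(im,lo,hi); print(n,lo,len(k),k.size and np.percentile(k,[5,50,95],axis=0).round(4).tolist())
for n,im,p in(('vial',t,[.4728,.0387,.064]),('cap',t,[.4768,0,.03])): print(n,deep(im,*proj(im,p)).round(3))
# flap
c=proj(t,[*ch(0),.02]).astype(int); q,px=cloud(t,c[0]-20,c[0]+20,c[1]-20,c[1]+20)
k=q[(abs(q[:,0])<.03)&(abs(q[:,1])<.025)&(q[:,2]<.03)&(q[:,0]>-.01)]; print('flap',k[:,0].max().round(4),np.percentile(k,[5,50,95],axis=0).round(4).tolist())
E
```

```text
clock: 32.05
position: [0.4113, -0.3735, 0.1646]
ee_rot: [-2.222, -2.221, 0.001]
force: [-0.5, -0.3, 0.2]
width: 0.7
gripper_force: 0.0
[ 0.41092575 -0.37322313  0.16371143]
top 0.385 149 [[0.3943, -0.3787, 0.0088], [0.4115, -0.3713, 0.0438], [0.4328, -0.367, 0.0487]]
top 0.44 93 [[0.4419, -0.3799, 0.0076], [0.4553, -0.373, 0.0107], [0.4688, -0.3664, 0.0133]]
top 0.47 90 [[0.4711, -0.3811, 0.0074], [0.4847, -0.374, 0.0106], [0.4982, -0.3672, 0.0141]]
top 0.505 84 [[0.5052, -0.3889, 0.0064], [0.5147, -0.3726, 0.0105], [0.5214, -0.358, 0.0135]]
side 0.385 250 [[0.3968, -0.3732, 0.0055], [0.413, -0.3674, 0.0263], [0.4299, -0.3633, 0.0469]]
side 0.44 60 [[0.4405, -0.379, 0.0045], [0.4543, -0.3676, 0.0095], [0.4682, -0.3631, 0.0117]]
side 0.47 61 [[0.471, -0.3763, 0.0048], [0.4862, -0.3671, 0.0097], [0.499, -0.3624, 0.0121]]
side 0.505 47 [[0.5067, -0.3851, 0.0038], [0.5144, -0.3678, 0.0096], [0.522, -0.3538, 0.0123]]
vial [0.473 0.039 0.063]
cap [0.48  0.006 0.002]
flap 0.0029 [[-0.0091, -0.022, 0.0034], [-0.0029, 0.0001, 0.0069], [0.0019, 0.0223, 0.0161]]
```

```bash
python3 -c "
from h import *
print(sign_off())"
```

```text
the job is handed in; nothing more can be done
None
```

I pushed the dish home against the stop at about 5 N, drew the pusher out and laid it flat on the bench clear of the chamber, and handed the job in at about 32 s; depth readings suggest the flap is shut but could not show the dish inside, and no verdict came back.

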